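# Load the test kiln with a casting flask and fit its thermocouple

## Robot

A 6-joint arm with a two-finger parallel gripper is mounted at the origin on the work surface. World frame = base frame: x ahead of the robot, y to its left, z up, the work surface at z = 0. Lengths are in m, angles in rad, forces in N, time in s.
With the tool pointing down it reaches from about 0.35 to 0.775 m from the base axis. Payload 7.3 kg.
Tool frame: the origin (TCP) lies between the finger pads; the fingertips stand 14 mm ahead of it and the grasp point (between the pads) lies 5 mm behind it; z points along the fingers, y is the line along which they close (so a half turn about z gives the same grasp; the last joint's range is limited). The gripper opens to 92 mm and grips with 3 to 60 N. Pads are 19 mm wide; open, the fingers measure 130 mm over their backs; the gripper's body (75 mm by 190 mm) begins 47 mm behind the grasp point.
Start: joints at [-1.276, 0.342, 1.524, -0, 1.275, -0.146], TCP at [0.224, -0.475, 0.241] pointing down, gripper open.
Joint ranges: [-2.53, 2.53], [-0.77, 2.02], [0.04, 2.7], [-1, 4.14], [0.28, 2.66], [-3.11, 3.11]. Speed limits (rad/s): [2.57, 2.57, 3.14, 3.14, 3.14, 3.14].

## Interface

Orientations are given as [roll, pitch, yaw] about the fixed x, y, z axes, in that order (R = Rz(yaw) Ry(pitch) Rx(roll)).
In Python, from cell import robot, eyes gives the robot as it stands. The module is installed in compiled form; this text tells all that it offers.
- The arm moves only by the shell command python3 -m handwheel 'ROWS' [FORCE]. ROWS is JSON, one flat list of numbers, 5 for each row, row after row: the shift along the world's x, y, z in mm, then the turn about the world's z in rad, then the opening, from 0 (shut) to 1 (fully open). In form: [x, y, z, spin, jaw, x, y, z, spin, jaw, ...]. A call has 1 to 8 rows; each row shifts and turns the commanded pose from where the row before left it; what a row does not reach is not made up. A row lasts 1/10 s, in which the tool goes at most 50 mm and 8.59 degrees, less where a joint would pass 70% of its speed; a pose out of reach is approached as far as the arm can. A call with a gripper value outside its range is refused whole. The fingers move at their own pace and stop on an object; FORCE is the grip in N (left out, the last holds). Time passes only in rows, so rows that do not move let the fingers close. It gives the time, the measured TCP pose, the force, the opening and the grip force at its end, in the units of the state.
- robot.observe(): the state, without advancing time (a new reading comes with each control period).
- eyes.read_camera(name): name is "scene" or "side" or "wrist"; returns (picture, depth): 384x512x3 uint8, blue, green, red; 384x512 float32, m along the optical axis (not along the pixel's ray), 0 where there is no reading.
- eyes.calibration(name): a dict with "fx", "fy", "cx", "cy" (pixels), "world_to_cam" (4x4, takes a point from world to camera coordinates). Camera axes: x right, y down, z forward; pixel columns grow to the right and rows downward; lengths in m; the calibration is good to about 2 mm. The wrist camera is an equidistant fisheye: a pixel r from the principal point sees the ray r / f radians off the axis. A picture is of the moment at which its call begins: read the wrist's pose just before it. calibration takes no time and is no camera call; for the wrist camera it gives the pose at the moment of the call.
- robot.hand_in(): hands the job in; it is judged then, once.
The state is a dict: "time": time; "qpos": joint angles; "qvel": joint speeds; "joint_efforts": joint torques, N m; "tool_pos": TCP position; "tool_rot": TCP orientation; "contact_force": force on the tool from outside, world axes, zero at the start; "torque": the same for the moment, N m; "opening": finger opening in m; "grip_force": force on a finger pad.
Only numpy, scipy, OpenCV 4.12 (cv2) and the standard library are available. Lean on these libraries where they do the work, as an engineer would, in place of code of your own. Each camera call takes 0.05 s, during which the arm holds its last target. There are 200 camera calls.

## Task

The little test kiln is cold: lift its loose lid off and rest it flat on the firebrick, stand the small plain steel flask upright in the middle of the chamber floor, and put the lid back on so that it sits flush. Then take the yellow-handled thermocouple probe out of the wooden block and push it down through the port in the lid until its collar rests on the port. Lower the lid and the flask gently, never dropping them, and leave the perforated flask, the white tub, the beaker and the torch standing where they are.

Things in the scene. Friction and masses are not known exactly. Their poses are not given: they have to be found in the camera images.
- kiln: Square top-loading kiln, fixed: 190 x 190 mm cream firebrick in a steel case, rim 110 mm above the bench. Origin: centre of its underside, z up, x and y along its sides. Open chamber 130 x 130 mm, centred, floor 35 mm above the bench, walls 30 mm thick. Grey control box (110 mm wide, top at 88 mm) on its +x side, reaching 157 mm from the centre with its dial.
- chamber_floor (a point): Centre of the kiln's chamber floor, 35 mm above the bench.
- lid: Loose kiln lid, about 0.55 kg: firebrick slab 186 x 186 x 25 mm (189 over its steel band); under it a plug 120 x 120 x 8 mm that drops into the chamber mouth with 5 mm play all round. Origin: centre of the plug's underside, z up, 102 mm above the bench when shut. Slab top 33 mm above the origin. On the firebrick it rests on its plug.
- lid_handle (a point): Middle of the lid's dark wooden grip bar, 69 mm above the lid's origin, over its centre. The bar runs along the lid's y: 86 mm long, 14 mm wide (lid x), 12 mm high, 30 mm clear above the slab, on two thin steel posts 34 mm either side of the middle.
- lid_port (a point): Mouth of the thermocouple port: centre of the top face of a white ceramic block (26 x 26 x 8 mm) standing on the lid 46 mm from its centre towards lid +x, 41 mm above the lid's origin. The hole goes straight down through the lid, 10 mm across at the ceramic (rim bevelled 2 mm), 13 mm below it.
- brick: Flat firebrick, 114 (x) x 230 (y) x 32 mm, fixed on the bench, on which the lid is parked. Origin at the centre of its underside.
- flask: The flask to load: plain steel cylinder 44 mm in diameter, 55 mm high, filled with white investment, about 0.22 kg, standing on the bench. Origin at the centre of its underside, z up.
- probe: Thermocouple probe, 70 g: steel rod 6 mm in diameter reaching 80 mm below a steel collar (20 mm in diameter, 4 mm thick); above that a yellow handle 18 mm in diameter, 45 mm long, with black bands. Origin on its axis at the collar's underside, z up. It starts upright in the hole of the wooden block, collar on the block's top.
- block: Wooden tool block, fixed: 44 (x) x 104 (y) x 85 mm high, origin at the centre of its underside. The probe stands in its central hole (10 mm across, 82 mm deep). Two file handles (13 mm in diameter, tops 133 mm above the bench) stand in it 36 mm either side of the probe along the block's y.
- spare_flask: Bystander: dark perforated steel flask, 60 mm in diameter with a 72 mm rim at its top, 70 mm high. Origin at the centre of its underside.
- tub: Bystander: white plastic tub with an orange stripe, 68 mm in diameter, 70 mm high. Origin at the centre of its underside.
- torch: Bystander: black hand torch standing on its 48 mm base, 132 mm high, with a brass nozzle reaching 52 mm towards its x. Origin at the centre of its underside.
- beaker: Bystander: clear plastic beaker, 56 mm in diameter at the rim, narrower below, 80 mm high. Origin at the centre of its underside.
Mind the look-alikes: they are no part of the job. Leave any blue or red look-alike of the probe alone.

How it is judged:
On the way, in this order (a step that is already met when the one before it is completed fails the run):
1. the lid lies flat on the firebrick, let go (contact force between lid and brick above 1 N and angle between lid's own z axis and vertical below 0.05 rad and contact force between the fingers and lid below 0.1 N), for 0.2 s.
2. the flask stands upright in the middle of the chamber floor, let go (horizontal distance between flask and chamber_floor below 0.015 m and z of flask in the frame of chamber_floor between -0.005 and 0.005 m and angle between flask's own z axis and vertical below 0.08 rad and contact force between the fingers and flask below 0.1 N), for 0.2 s.
3. the lid is back on the kiln, flush, let go (z of lid in the frame of kiln between 0.098 and 0.106 m and horizontal distance between lid and kiln below 0.009 m and angle between lid's own z axis and vertical below 0.03 rad and contact force between the fingers and lid below 0.1 N), for 0.2 s.
At the end, for the whole second after the job is handed in: Flask upright on the chamber floor, within 15 mm of its centre; lid shut (origin 98-106 mm over the kiln's underside, within 9 mm of centre, tilt < 0.03 rad); probe fully down in the port (collar within 3 mm of its top, 5 mm of its axis, tilt < 0.06 rad); lid and probe at rest (horizontal distance between flask and chamber_floor below 0.015 m and z of flask in the frame of chamber_floor between -0.005 and 0.005 m and angle between flask's own z axis and vertical below 0.08 rad and z of lid in the frame of kiln between 0.098 and 0.106 m and horizontal distance between lid and kiln below 0.009 m and angle between lid's own z axis and vertical below 0.03 rad and horizontal distance between probe and lid_port below 0.005 m and z of probe in the frame of lid_port between -0.004 and 0.003 m and angle between probe's own z axis and vertical below 0.06 rad and linear speed of each of probe, lid below 0.02 m/s); the robot touches nothing.
It fails at once if the perforated flask, the tub, the beaker or the torch is moved more than 30 mm or tipped over (distance of any of spare_flask, tub, torch, beaker from where it was at the start of the episode above 0.03 m or angle between any of spare_flask, tub, torch, beaker's own z axis and vertical above 0.35 rad).
It fails at once if the lid is dropped onto the kiln or the brick (faster than 0.5 m/s within 10 mm of resting there) (((z of lid in the frame of kiln below 0.112 m and horizontal distance between lid and kiln below 0.03 m) or height (world z) of lid below 0.042 m) and linear speed of lid above 0.5 m/s).
It fails at once if the flask is dropped into the kiln (faster than 0.5 m/s within 10 mm of the chamber floor) (horizontal distance between flask and chamber_floor below 0.06 m and z of flask in the frame of chamber_floor below 0.01 m and linear speed of flask above 0.5 m/s).
It also fails if it takes over 72 s, if anything falls off the work surface, if the arm or the gripper's body presses on something with over 40 N, if the wrist force passes 120 N, or if a joint passes its speed limit or range.

## Working session

There is one attempt and no reset: what is moved stays moved. The work goes in short steps, Python scripts to look and compute and a shell command to move; the robot and the scene stay as the last step left them, time stands still between calls to the robot, and variables do not carry over. Pictures are saved under pics/ and viewed, at most 10 in all, crops included, and the job is handed in when it is done.

```bash
mkdir -p pics
cat > h.py <<'E'
import numpy as np, cv2
from cell import robot, eyes
def grab(n):
    c=eyes.calibration(n); p,d=eyes.read_camera(n); return p,d,c
def cloud(d,c):
    v,u=np.mgrid[:d.shape[0],:d.shape[1]]
    P=np.stack([(u-c['cx'])/c['fx']*d,(v-c['cy'])/c['fy']*d,d],-1)
    T=np.linalg.inv(np.array(c['world_to_cam']))
    W=P@T[:3,:3].T+T[:3,3]; W[d<=0]=np.nan; return W
E
python3 - <<'E'
from h import *
s=robot.observe(); print({k:np.round(v,3) for k,v in s.items()})
for n in('scene','side'):
    p,d,c=grab(n); cv2.imwrite(f'pics/{n}.png',p); np.savez(f'{n}.npz',p=p,d=d,**{k:np.array(v) for k,v in c.items()})
    print(n,np.round(np.linalg.inv(c['world_to_cam'])[:3,:],2))
a=cv2.imread('pics/scene.png');b=cv2.imread('pics/side.png')
E
```

```text
{'time': np.float64(0.0), 'qpos': array([-1.276,  0.343,  1.525, -0.   ,  1.275, -0.146]), 'qvel': array([ 0.002, -0.   , -0.001, -0.001,  0.001, -0.   ]), 'joint_efforts': array([-1.0000e-03, -4.3125e+01, -2.4421e+01,  7.2000e-02,  5.6000e-02,
       -0.0000e+00]), 'tool_pos': array([ 0.224, -0.474,  0.24 ]), 'tool_rot': array([-3.14 , -0.   ,  0.441]), 'contact_force': array([-0.272,  0.836, -0.123]), 'torque': array([0.027, 0.055, 0.027]), 'grip_force': np.float64(0.0), 'opening': np.float64(0.092)}
scene [[ 0.68  0.44 -0.59  1.36]
 [ 0.73 -0.42  0.53 -0.72]
 [-0.01 -0.79 -0.61  0.94]]
side [[-0.83 -0.41  0.38  0.25]
 [-0.56  0.59 -0.59  0.46]
 [ 0.02 -0.7  -0.72  0.71]]
```

View pics/scene.png

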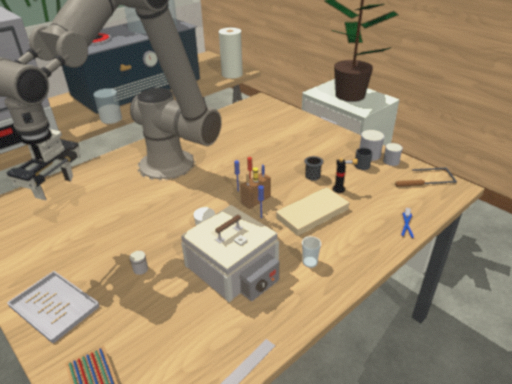

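View pics/side.png

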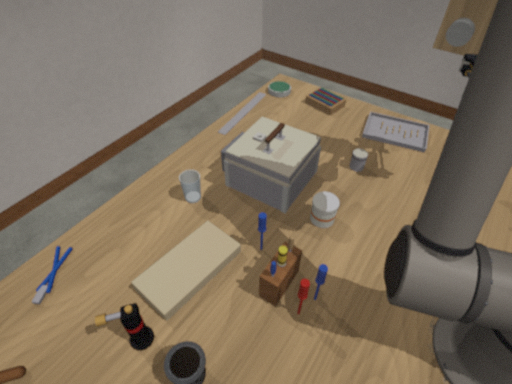

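The scene view shows the kiln at (232,255) with its lid, the brick at (313,211), the wooden block at (256,188), a small capped cylinder at (139,262), the beaker at (311,251) and the torch at (340,176).
The side view shows the kiln at (272,165), the small cylinder at (359,158), the tub at (325,210), the brick at (187,266), and the perforated flask at (185,362).

- **Flask candidates:** the small cylinder at side (359,158) and the dark perforated one at side (185,362). The first fits, being small, plain steel and white-topped.
- **Probe candidates:** yellow at side (283,257), blue at (262,225), (320,275) and (273,268), red at (303,290). Yellow fits.

I'll confirm both in one enlarged crop and measure.

```bash
cat > m.py <<'E'
from h import *
top=[]
a={}
for n in('scene','side'):
    z=np.load(f'{n}.npz'); a[n]=z; W=cloud(z['d'],z); hsv=cv2.cvtColor(z['p'],cv2.COLOR_BGR2HSV)
    top.append((W,z['p'],hsv))
    def rep(name,m):
        P=W[m]; P=P[np.isfinite(P[:,0])]
        if len(P)<5: print(n,name,len(P));return
        r=cv2.minAreaRect((P[:,:2]*1000).astype(np.float32))
        print(n,name,len(P),'med',np.round(np.median(P,0),4),'rect',np.round(r[0],1),np.round(r[1],1),round(r[2],1),'zmax',round(np.percentile(P[:,2],98),4))
    X,Y,Z=W[...,0],W[...,1],W[...,2]
    v,u=np.mgrid[:384,:512]
    box=lambda x,y,r:(abs(u-x)<r)&(abs(v-y)<r)
    K,F,B,BL=((232,255),(139,262),(313,211),(256,188)) if n=='scene' else ((272,165),(359,158),(187,266),(281,272))
    rep('lidtop',box(*K,62)&(abs(Z-.135)<.004))
    rep('handle',box(*K,62)&(Z>.158)&(Z<.185))
    rep('portband',box(*K,62)&(Z>.1405)&(Z<.147))
    rep('flask',box(*F,16)&(Z>.015)); rep('flasktop',box(*F,16)&(Z>.05)&(Z<.06))
    rep('bricktop',box(*B,60)&(abs(Z-.032)<.005))
    rep('blocktop',box(*BL,30)&(abs(Z-.085)<.004))
    h=hsv; yel=(abs(h[...,0].astype(int)-27)<7)&(h[...,1]>150)&(h[...,2]>110)&box(*BL,30)&(Z>.09)
    rep('yellow',yel); rep('yeltop',yel&(Z>.128))
E
cat >> m.py <<'E'
s=a['side']['p']
c1=cv2.resize(s[195:325,225:355],(520,520),interpolation=cv2.INTER_CUBIC)
c2=cv2.resize(s[135:185,325:375+0],(260,260),interpolation=cv2.INTER_CUBIC)
c3=cv2.resize(a['scene']['p'][150:220,225:295],(260,260),interpolation=cv2.INTER_CUBIC)
cv2.imwrite('pics/crop.png',np.hstack([c1,np.vstack([c2,c3])]))
# top-down fused height contours of tall things
H=np.zeros((1300,1100),np.float32)
for W,_,_ in top:
    ok=np.isfinite(W[...,0])&(W[...,2]>.02)&(W[...,2]<.25)
    i=np.round(W[ok][:,:2]*500).astype(int); g=(i[:,0]>60)&(i[:,0]<500)&(abs(i[:,1])<320)
    np.maximum.at(H,(i[g,0],i[g,1]+325),W[ok][g,2])
H=H[:550,:650]
m=cv2.morphologyEx((H>0).astype(np.uint8),cv2.MORPH_CLOSE,np.ones((7,7)))
n,l,st,ce=cv2.connectedComponentsWithStats(m)
for k in range(1,n):
    if st[k,4]>60: print('blob x',st[k,1]*2,(st[k,1]+st[k,3])*2,'y',(st[k,0]-325)*2,(st[k,0]+st[k,2]-325)*2,'zmax',round(float(np.percentile(H[(l==k)&(H>0)],97)),3))
E
python3 m.py
```

```text
scene lidtop 2830 med [ 0.6345 -0.1907  0.1345] rect [ 624.1 -177.2] [192.5 190.9] 3.0 zmax 0.1376
scene handle 179 med [ 0.6266 -0.1801  0.1752] rect [ 623.4 -176.8] [17.2 87.2] 2.9 zmax 0.1789
scene portband 70 med [ 0.6653 -0.1749  0.1421] rect [ 651.3 -176. ] [64.9 73. ] 3.6 zmax 0.1452
scene flask 276 med [ 0.453  -0.3791  0.051 ] rect [ 443.6 -376.3] [42.7 45.8] 60.0 zmax 0.0586
scene flasktop 142 med [ 0.4431 -0.3763  0.0551] rect [ 442.9 -376. ] [40.  44.2] 60.2 zmax 0.0592
scene bricktop 1613 med [0.6187 0.1776 0.0312] rect [557.2 208.6] [299.3 649.2] 20.6 zmax 0.0357
scene blocktop 230 med [0.4331 0.0882 0.0842] rect [432.3  97.7] [108.1 190. ] 83.7 zmax 0.0882
scene yellow 34 med [0.4335 0.0942 0.1192] rect [432.   94.8] [13.1 21.1] 48.2 zmax 0.1347
scene yeltop 12 med [0.4274 0.0959 0.1312] rect [428.3  96.1] [10.1 13.8] 47.9 zmax 0.1347
side lidtop 2915 med [ 0.6072 -0.1607  0.1342] rect [ 620.2 -177.3] [189.3 191.5] 3.5 zmax 0.1366
side handle 168 med [ 0.618  -0.1705  0.1754] rect [ 620.2 -177.5] [14.7 87.2] 2.8 zmax 0.1777
side portband 61 med [ 0.6615 -0.1757  0.1421
[... 559 characters left out ...]
.1332] rect [426.3  97.3] [16.1 15.4] 65.4 zmax 0.1351
blob x 122 260 y -28 134 zmax 0.25
blob x 332 358 y 76 98 zmax 0.131
blob x 346 372 y 124 146 zmax 0.13
blob x 400 468 y -164 -92 zmax 0.072
blob x 402 456 y 42 156 zmax 0.133
blob x 418 468 y -398 -350 zmax 0.058
blob x 428 504 y 318 396 zmax 0.072
blob x 480 572 y 592 640 zmax 0.093
blob x 502 528 y 32 54 zmax 0.13
blob x 518 782 y -278 -72 zmax 0.174
blob x 522 586 y 514 584 zmax 0.067
blob x 548 690 y 66 308 zmax 0.034
blob x 568 630 y 336 406 zmax 0.132
blob x 592 642 y 624 640 zmax 0.068
blob x 618 746 y -638 -580 zmax 0.039
blob x 716 794 y 520 606 zmax 0.026
blob x 738 796 y -22 38 zmax 0.081
blob x 824 912 y -638 -572 zmax 0.025
```

View pics/crop.png

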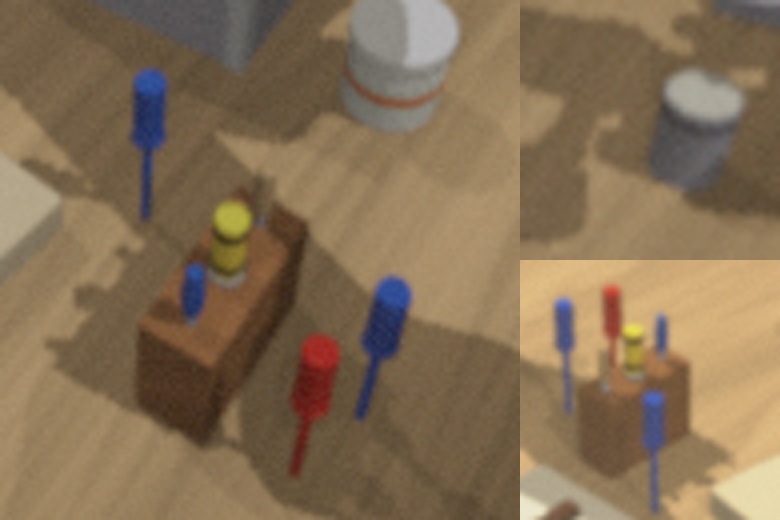

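The crop confirms both. The yellow-handled probe, crop (232,245), stands in the block's middle between two file handles. The plain steel white-filled flask is at crop (700,125). The blue and red look-alikes stand apart on the bench. I'm going to the lid first.

```bash
python3 -m handwheel '[20,15,0,0.09,0.5, 35,25,0,0.1,0.5, 35,25,0,0.1,0.5, 35,25,0,0.1,0.5, 35,25,0,0.1,0.5, 35,25,0,0.1,0.5, 35,25,0,0.1,0.5, 35,25,0,0.1,0.5]' 40
python3 -m handwheel '[35,25,0,0.1,0.5, 35,25,0,0.1,0.5, 33,25,0,0.1,0.5, 20,20,0,0.1,0.5, 10,12,0,0,0.5, 0,0,0,0,0.5,0,0,0,0,0.5]'
python3 - <<'E'
from h import *
s=robot.observe();c=eyes.calibration('wrist');p,d=eyes.read_camera('wrist')
np.savez('w1.npz',p=p,d=d,**c);cv2.imwrite('pics/w1.png',p)
print(s['tool_pos'],s['tool_rot'],c['fx'],c['cx'],c['cy']);print(np.round(np.linalg.inv(c['world_to_cam']),3))
E
```

```text
time: 0.9
tool_pos: [0.4902, -0.2835, 0.2404]
tool_rot: [-3.141, -0.0, 1.235]
contact_force: [0.7, -1.0, 0.0]
opening: 0.0462
grip_force: 0.0
time: 1.6
tool_pos: [0.6213, -0.1785, 0.2405]
tool_rot: [-3.141, 0.0, 1.629]
contact_force: [0.3, -0.3, -0.8]
opening: 0.0454
grip_force: 0.0
[ 0.62129258 -0.17845262  0.24047267] [-3.14063711e+00  2.30402380e-04  1.62873319e+00] 297.3186396354542 256.7056206571762 189.62814921757942
[[ 0.998  0.056  0.015  0.616]
 [ 0.058 -0.961 -0.272 -0.105]
 [-0.001  0.272 -0.962  0.386]
 [ 0.     0.     0.     1.   ]]
```

View pics/w1.png

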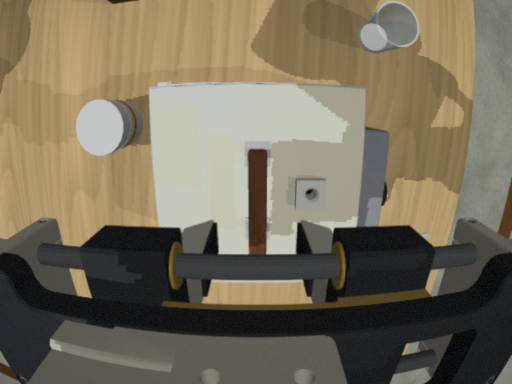

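The wrist view shows the bar at column 258, centred between the fingers, aligned with the lid and with the port at (312,194). I'm descending, gripping, then lifting.

```bash
python3 -m handwheel '[0,1,-15,0,0.5,0,0,-20,0,0.5,0,0,-20,0,0.5,0,0,-12,0,0.5,0,0,-7,0,0.5,0,0,0,0,0.5,0,0,0,0,0,0,0,0,0,0]' 50
python3 -m handwheel '[0,0,0,0,0,0,0,0,0,0,0,0,0,0,0,0,0,3,0,0,0,0,8,0,0,0,0,10,0,0,0,0,12,0,0,0,0,12,0,0]'
python3 -m handwheel '[0,0,15,0,0,0,0,15,0,0,0,0,5,0,0,0,0,0,0,0]'
```

```text
time: 2.45
tool_pos: [0.6225, -0.1771, 0.1679]
tool_rot: [3.14, 0.001, 1.631]
contact_force: [0.6, 0.8, 0.0]
opening: 0.034
grip_force: 0.0
time: 3.25
tool_pos: [0.6221, -0.1769, 0.2131]
tool_rot: [3.141, 0.0, 1.631]
contact_force: [0.5, 0.5, -4.4]
opening: 0.0137
grip_force: 50.0
time: 3.65
tool_pos: [0.6224, -0.177, 0.2481]
tool_rot: [3.139, 0.001, 1.631]
contact_force: [0.5, 0.2, -4.7]
opening: 0.0138
grip_force: 50.0
```

```bash
python3 -m handwheel '[0,10,0,0,0,0,20,0,0,0,0,30,0,0,0,0,30,0,0,0,0,30,0,0,0,0,30,0,0,0,0,30,0,0,0,0,30,0,0,0]'
python3 -m handwheel '[0,30,0,0,0,0,30,0,0,0,0,30,0,0,0,-2,25,0,0,0,-2,20,0,0,0,0,15,0,0,0,0,8,0,0,0,0,0,0,0,0]'
python3 -m handwheel '[0,0,-10,0,0,0,0,-20,0,0,0,0,-25,0,0,0,0,-25,0,0,0,0,-20,0,0,0,0,-15,0,0,0,0,-10,0,0,0,0,-8,0,0]'
python3 -m handwheel '[0,0,-6,0,0,0,0,-4,0,0,0,0,-3,0,0,0,0,-2,0,0,0,0,-1,0,0,0,0,0,0,0,0,0,0,0,0]'
```

```text
time: 4.45
tool_pos: [0.6211, 0.0363, 0.2461]
tool_rot: [-3.14, -0.001, 1.632]
contact_force: [-0.3, -0.2, -4.2]
opening: 0.0138
grip_force: 50.0
time: 5.25
tool_pos: [0.6176, 0.1925, 0.2464]
tool_rot: [-3.141, -0.0, 1.632]
contact_force: [0.4, 0.2, -4.9]
opening: 0.0133
grip_force: 50.0
time: 6.05
tool_pos: [0.618, 0.1902, 0.1127]
tool_rot: [-3.141, 0.0, 1.63]
contact_force: [0.7, -0.1, -4.8]
opening: 0.0136
grip_force: 50.0
time: 6.75
tool_pos: [0.6181, 0.1912, 0.098]
tool_rot: [3.141, 0.0, 1.631]
contact_force: [-0.7, 0.1, -4.6]
opening: 0.0137
grip_force: 50.0
```

```bash
python3 -m handwheel '[0,0,-1,0,0,0,0,-1,0,0,0,0,-1,0,0,0,0,0,0,0]'
python3 -m handwheel '[0,0,0,0,0.1,0,0,0,0,0.2,0,0,0,0,0.3,0,0,0,0,0.5,0,0,0,0,0.5,0,0,0,0,0.5]'
```

```text
time: 7.15
tool_pos: [0.6183, 0.1912, 0.0971]
tool_rot: [3.14, -0.0, 1.631]
contact_force: [-4.2, -0.5, 9.0]
opening: 0.0138
grip_force: 50.0
time: 7.75
tool_pos: [0.6181, 0.1912, 0.0946]
tool_rot: [3.142, 0.0, 1.631]
contact_force: [-0.1, 0.1, 0.6]
opening: 0.0439
grip_force: 0.0
```

```bash
python3 -m handwheel '[0,0,15,0,0.5,0,0,30,0,0.5,0,0,40,0,0.5,0,0,40,0,0.5,0,0,20,0,0.5,-6,-20,0,0,0.9,-11,-35,0,0,0.9,-12,-38,0,0,0.9]'
python3 -m handwheel '[-12,-38,0,0,0.9,-12,-38,0,0,0.9,-12,-38,0,0,0.9,-12,-38,0,0,0.9,-12,-38,0,0,0.9,-12,-38,0,0,0.9,-12,-38,0,0,0.9,-12,-38,0,0,0.9]'
python3 -m handwheel '[-12,-38,0,0,0.9,-12,-38,0,0,0.9,-12,-38,0,0,0.9,-12,-38,0,0,0.9,-8,-20,0,0,0.9,-6,0,0,0,0.9,0,0,0,0,0.9]'
python3 - <<'E'
from h import *
s=robot.observe();c=eyes.calibration('wrist');p,d=eyes.read_camera('wrist')
print(s['tool_pos'],s['tool_rot'])
cv2.imwrite('pics/w2.png',p)
def wcloud(d,c):
    v,u=np.mgrid[:384,:512];x=(u-c['cx'])/c['fx'];y=(v-c['cy'])/c['fy'];r=np.hypot(x,y)+1e-9
    k=np.tan(r)/r*d;P=np.stack([x*k,y*k,d],-1);T=np.linalg.inv(c['world_to_cam']);return P@T[:3,:3].T+T[:3,3]
W=wcloud(d,c);m=(W[...,2]>.05)&(W[...,2]<.06)&(d>0)&(np.hypot(W[...,0]-.4415,W[...,1]+.375)<.06)
print(m.sum(),cv2.minAreaRect((W[m][:,:2]*1000).astype(np.float32)),W[m].mean(0))
s,ds,cs=grab('side');W=cloud(ds,cs);X,Y,Z=W.transpose(2,0,1)
m=(abs(X-.618)<.13)&(abs(Y-.19)<.13)&(Z>.055)&(Z<.075);print('lid top',cv2.minAreaRect((W[m][:,:2]*1000).astype(np.float32)),np.median(Z[m]))
m=(Z>.09)&(Z<.112)&(abs(X-.62)<.12)&(abs(Y+.177)<.12);print('kiln rim',cv2.minAreaRect((W[m][:,:2]*1000).astype(np.float32)))
E
```

```text
time: 8.55
tool_pos: [0.5886, 0.0978, 0.2396]
tool_rot: [3.141, -0.0, 1.633]
contact_force: [0.7, -0.8, -0.8]
opening: 0.0656
grip_force: 0.0
time: 9.35
tool_pos: [0.4924, -0.2073, 0.2398]
tool_rot: [3.141, 0.0, 1.631]
contact_force: [0.4, -0.0, 0.1]
opening: 0.0825
grip_force: 0.0
time: 10.05
tool_pos: [0.4303, -0.3775, 0.2395]
tool_rot: [-3.141, -0.001, 1.63]
contact_force: [0.0, 0.4, 0.5]
opening: 0.0828
grip_force: 0.0
[ 0.43033455 -0.37753976  0.23945427] [-3.14121919e+00 -1.09064888e-03  1.62951094e+00]
1152 ((439.28106689453125, -375.23114013671875), (42.235618591308594, 42.6530647277832), 4.34878396987915) [ 0.43905971 -0.37487087  0.05675463]
lid top ((617.455810546875, 189.92950439453125), (189.97003173828125, 189.31922912597656), 3.265533685684204) 0.06417852047777267
kiln rim ((619.7809448242188, -175.99142456054688), (194.54473876953125, 196.84027099609375), 2.2178990840911865)
```

```bash
python3 -m handwheel '[10,2,-20,0,0.9,0,0,-40,0,0.9,0,0,-40,0,0.9,0,0,-40,0,0.9,0,0,-30,0,0.9,0,0,-17,0,0.9,0,0,-10,0,0.9,0,0,-5,0,0.9]'
python3 -m handwheel '[0,0,0,0,0.9,0,0,0,0,0,0,0,0,0,0,0,0,0,0,0,0,0,0,0,0,0,0,0,0,0,0,0,0,0,0]' 30
```

```text
time: 10.95
tool_pos: [0.4415, -0.3749, 0.0373]
tool_rot: [-3.141, -0.001, 1.632]
contact_force: [0.5, -0.9, 0.8]
opening: 0.0827
grip_force: 0.0
time: 11.65
tool_pos: [0.4409, -0.3759, 0.0379]
tool_rot: [3.142, 0.0, 1.631]
contact_force: [-0.6, -0.5, 1.9]
opening: 0.0435
grip_force: 30.0
```

```bash
python3 -m handwheel '[0,0,10,0,0,0,0,25,0,0,0,0,35,0,0,0,0,40,0,0,0,0,35,0,0,0,0,25,0,0,10,11,0,0,0,20,22,0,0,0]'
python3 -m handwheel '[25,27,0,0,0,28,31,0,0,0,28,31,0,0,0,28,31,0,0,0,21,23,0,0,0,14,15,0,0,0,6,7,0,0,0,0,0,0,0,0]'
python3 -m handwheel '[0,0,0,0,0,0,0,-10,0,0,0,0,-20,0,0,0,0,-20,0,0,0,0,-20,0,0,0,0,-20,0,0,0,0,-15,0,0,0,0,-10,0,0]'
python3 -m handwheel '[0,0,-6,0,0,0,0,-4,0,0,0,0,-4,0,0,0,0,-2,0,0,0,0,-2,0,0,0,0,-1,0,0,0,0,0,0,0]'
```

```text
time: 12.45
tool_pos: [0.4706, -0.343, 0.2077]
tool_rot: [3.141, 0.0, 1.628]
contact_force: [-0.0, 0.0, -3.0]
opening: 0.0435
grip_force: 30.0
time: 13.25
tool_pos: [0.6211, -0.1761, 0.2061]
tool_rot: [-3.139, -0.001, 1.633]
contact_force: [0.0, -1.4, -2.8]
opening: 0.0437
grip_force: 30.0
time: 14.05
tool_pos: [0.6196, -0.1786, 0.0908]
tool_rot: [-3.139, -0.001, 1.629]
contact_force: [-0.1, -0.9, -3.0]
opening: 0.0434
grip_force: 30.0
time: 14.75
tool_pos: [0.6211, -0.1778, 0.0738]
tool_rot: [3.141, 0.0, 1.631]
contact_force: [0.4, -0.2, -2.8]
opening: 0.0433
grip_force: 30.0
```

```bash
python3 -m handwheel '[0,0,-1,0,0,0,0,-1,0,0,0,0,0,0,0]'
python3 -m handwheel '[0,0,-1,0,0,0,0,0,0,0]'
python3 -m handwheel '[0,0,0,0,0.5,0,0,0,0,0.58,0,0,0,0,0.65,0,0,0,0,0.65,0,0,0,0,0.65,0,0,0,0,0.65]'
```

```text
time: 15.05
tool_pos: [0.6212, -0.1779, 0.0729]
tool_rot: [3.141, 0.001, 1.631]
contact_force: [-2.0, 1.2, 4.5]
opening: 0.0434
grip_force: 30.0
time: 15.25
tool_pos: [0.6213, -0.1779, 0.0729]
tool_rot: [3.14, 0.001, 1.631]
contact_force: [-5.3, 1.2, 10.2]
opening: 0.0434
grip_force: 30.0
time: 15.85
tool_pos: [0.621, -0.1778, 0.0706]
tool_rot: [-3.142, -0.0, 1.631]
contact_force: [0.6, -0.4, -0.3]
opening: 0.0596
grip_force: 0.0
```

```bash
python3 -m handwheel '[0,0,10,0,0.65,0,0,25,0,0.65,0,0,40,0,0.65,0,0,45,0,0.65,0,0,35,0,0.65,0,0,14,0,0.65,0,15,0,0,0.5,0,35,0,0,0.5]'
python3 -m handwheel '[0,40,0,0,0.5,0,40,0,0,0.5,0,40,0,0,0.5,0,40,0,0,0.5,0,40,0,0,0.5,0,40,0,0,0.5,0,35,0,0,0.5,-2,25,0,0,0.5]'
python3 -m handwheel '[-1,14,0,0,0.5,0,5,0,0,0.5,0,0,0,0,0.5,0,0,0,0,0.5]'
python3 - <<'E'
from h import *
print(robot.observe()['tool_pos'])
for n in('scene','side'):
    p,d,c=grab(n);W=cloud(d,c);X,Y,Z=W.transpose(2,0,1)
    m=(Z>.084)&(Z<.096)&(np.hypot(X-.621,Y+.177)<.05);print(n,'flask top',m.sum(),cv2.minAreaRect((W[m][:,:2]*1000).astype(np.float32)) if m.sum()>3 else '')
    m=(abs(Z-.11)<.004)&(abs(X-.621)<.11)&(abs(Y+.177)<.11);print('rim',cv2.minAreaRect((W[m][:,:2]*1000).astype(np.float32)))
    m=(Z>.1)&(Z<.112)&(abs(X-.621)<.11)&(abs(Y+.177)<.11);q=W[m]
    cv2.imwrite(f'pics/{n}3.png',p)
    if n=='side': cv2.imwrite('pics/crop3.png',cv2.resize(p[110:220,210:340],None,fx=4,fy=4))
E
```

```text
time: 16.65
tool_pos: [0.6206, -0.1287, 0.2394]
tool_rot: [3.142, 0.0, 1.627]
contact_force: [1.7, 0.6, -0.1]
opening: 0.0488
grip_force: 0.0
time: 17.45
tool_pos: [0.6175, 0.1757, 0.2382]
tool_rot: [-3.139, -0.0, 1.633]
contact_force: [-1.2, -0.5, 0.8]
opening: 0.0454
grip_force: 0.0
time: 17.85
tool_pos: [0.6181, 0.1901, 0.2395]
tool_rot: [-3.141, 0.0, 1.63]
contact_force: [-0.1, -1.1, -0.1]
opening: 0.0459
grip_force: 0.0
[0.61808681 0.1901043  0.23951649]
scene flask top 146 ((623.2423706054688, -179.498291015625), (41.01411437988281, 45.527400970458984), 70.26728820800781)
rim ((621.1793823242188, -174.86813354492188), (194.31549072265625, 194.94264221191406), 1.6357802152633667)
side flask top 146 ((620.9647827148438, -177.72796630859375), (38.884151458740234, 45.03236770629883), 31.630708694458008)
rim ((620.6366577148438, -176.99465942382812), (191.4379119873047, 194.90695190429688), 2.1986279487609863)
```

View pics/crop3.png

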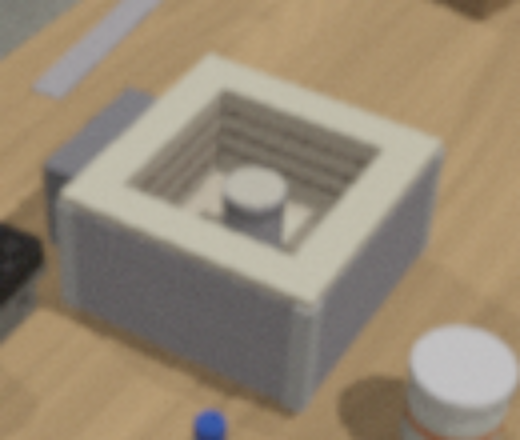

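The flask stands upright in the middle of the chamber, at crop (255,205). I'm fetching the lid.

```bash
python3 -m handwheel '[0,1,-15,0,0.5,0,0,-30,0,0.5,0,0,-35,0,0.5,0,0,-30,0,0.5,0,0,-18,0,0.5,0,0,-10,0,0.5,0,0,-4,0,0.5,0,0,0,0,0.5]'
python3 -m handwheel '[0,0,0,0,0,0,0,0,0,0,0,0,0,0,0,0,0,0,0,0,0,0,0,0,0,0,0,3,0,0,0,0,8,0,0,0,0,12,0,0]' 50
python3 -m handwheel '[0,0,20,0,0,0,0,30,0,0,0,0,30,0,0,0,0,30,0,0,0,0,15,0,0,0,0,3,0,0,0,0,0,0,0]'
```

```text
time: 18.75
tool_pos: [0.6184, 0.1918, 0.0981]
tool_rot: [3.141, -0.0, 1.63]
contact_force: [0.0, -0.2, 0.6]
opening: 0.0457
grip_force: 0.0
time: 19.55
tool_pos: [0.6173, 0.192, 0.1203]
tool_rot: [-3.139, 0.0, 1.631]
contact_force: [0.8, 0.2, -4.8]
opening: 0.0133
grip_force: 50.0
time: 20.25
tool_pos: [0.6179, 0.1921, 0.2492]
tool_rot: [3.141, -0.0, 1.631]
contact_force: [0.5, 0.8, -5.5]
opening: 0.0136
grip_force: 50.0
```

```bash
python3 -m handwheel '[0,-10,0,0,0,0,-20,0,0,0,0,-30,0,0,0,0,-30,0,0,0,0,-30,0,0,0,0,-30,0,0,0,0,-30,0,0,0,0,-30,0,0,0]'
python3 -m handwheel '[0,-30,0,0,0,0,-30,0,0,0,0,-30,0,0,0,2,-25,0,0,0,2,-20,0,0,0,0,-15,0,0,0,0,-8,0,0,0,0,0,0,0,0]'
python3 -m handwheel '[0,0,-10,0,0,0,0,-15,0,0,0,0,-15,0,0,0,0,-10,0,0,0,0,-5,0,0,0,0,0,0,0,0,0,0,0,0]'
```

```text
time: 21.05
tool_pos: [0.6171, -0.0198, 0.2472]
tool_rot: [-3.139, -0.0, 1.63]
contact_force: [-0.1, 0.5, -4.1]
opening: 0.0135
grip_force: 50.0
time: 21.85
tool_pos: [0.6218, -0.1765, 0.2483]
tool_rot: [-3.141, -0.0, 1.63]
contact_force: [-0.3, 0.8, -5.3]
opening: 0.0138
grip_force: 50.0
time: 22.55
tool_pos: [0.6224, -0.1757, 0.1943]
tool_rot: [3.141, 0.0, 1.631]
contact_force: [0.8, -0.4, -3.8]
opening: 0.0135
grip_force: 50.0
```

```bash
python3 -m handwheel '[0,-1,-6,0,0,0,0,-6,0,0,0,0,-4,0,0,0,0,-4,0,0,0,0,-3,0,0,0,0,-2,0,0,0,0,-1,0,0,0,0,0,0,0]'
python3 -m handwheel '[0,0,-1,0,0,0,0,0,0,0,0,0,0,0,0]'
```

```text
time: 23.35
tool_pos: [0.6221, -0.1769, 0.1681]
tool_rot: [3.141, 0.0, 1.631]
contact_force: [-1.8, 0.7, -2.5]
opening: 0.0134
grip_force: 50.0
time: 23.65
tool_pos: [0.6221, -0.1769, 0.1681]
tool_rot: [3.14, 0.001, 1.631]
contact_force: [-3.6, -0.0, 5.5]
opening: 0.0132
grip_force: 50.0
```

```bash
python3 -m handwheel '[0,0,-1,0,0,0,0,0,0,0,0,0,0,0,0.1,0,0,0,0,0.2,0,0,0,0,0.4,0,0,0,0,0.5,0,0,0,0,0.5]'
python3 -m handwheel '[0,0,10,0,0.5,0,0,25,0,0.5,0,0,35,0,0.5,0,0,10,0,0.5,0,0,0,0,0.5,0,0,0,0,0.5]'
cat > lid.py <<'E'
from h import *
def wcloud(d,c):
    v,u=np.mgrid[:384,:512];x=(u-c['cx'])/c['fx'];y=(v-c['cy'])/c['fy'];r=np.hypot(x,y)+1e-9
    k=np.tan(r)/r*d;P=np.stack([x*k,y*k,d],-1);T=np.linalg.inv(c['world_to_cam']);return P@T[:3,:3].T+T[:3,3]
def ray(u,v,z,c):
    x=(u-c['cx'])/c['fx'];y=(v-c['cy'])/c['fy'];r=np.hypot(x,y)+1e-9
    T=np.linalg.inv(c['world_to_cam']);D=T[:3,:3]@np.array([np.sin(r)*x/r,np.sin(r)*y/r,np.cos(r)]);o=T[:3,3]
    return o+D*(z-o[2])/D[2]
E
python3 - <<'E'
from lid import *
print(robot.observe()['tool_pos'])
for n in('scene','side'):
    p,d,c=grab(n);W=cloud(d,c);X,Y,Z=W.transpose(2,0,1)
    m=(abs(Z-.135)<.004)&(abs(X-.621)<.11)&(abs(Y+.177)<.11);q=W[m]
    A=np.linalg.lstsq(np.c_[q[:,:2]-[.621,-.177],np.ones(len(q))],q[:,2],rcond=None)[0]
    print(n,'lid',cv2.minAreaRect((q[:,:2]*1000).astype(np.float32)),'plane',A)
c=eyes.calibration('wrist');p,d=eyes.read_camera('wrist');cv2.imwrite('pics/w4.png',p)
pr=cv2.resize(p[150:240,260:360],None,fx=6,fy=6,interpolation=cv2.INTER_CUBIC);cv2.imwrite('pics/port.png',pr)
g=cv2.cvtColor(p,cv2.COLOR_BGR2GRAY)
e=ray(312,194,.143,c);print('port by old px',e)
W=wcloud(d,c);m=(W[...,2]>.1405)&(W[...,2]<.147)&(np.hypot(W[...,0]-.668,W[...,1]+.1745)<.025)
print(m.sum(),cv2.minAreaRect((W[m][:,:2]*1000).astype(np.float32)))
dk=(g<g[m].mean()*.6)&(np.hypot(W[...,0]-.668,W[...,1]+.1745)<.012)
v,u=np.nonzero(dk);print('hole px',u.mean(),v.mean(),len(u),ray(u.mean(),v.mean(),.143,c))
E
```

```text
time: 24.35
tool_pos: [0.6222, -0.1769, 0.1655]
tool_rot: [3.141, 0.0, 1.631]
contact_force: [-0.0, 0.3, -1.2]
opening: 0.0378
grip_force: 0.0
time: 24.95
tool_pos: [0.6216, -0.1767, 0.2448]
tool_rot: [-3.141, -0.001, 1.631]
contact_force: [-0.1, 0.4, -0.1]
opening: 0.0459
grip_force: 0.0
[ 0.62164939 -0.17666733  0.24484559]
scene lid ((624.0147705078125, -178.32070922851562), (191.35508728027344, 191.51980590820312), 3.4043362140655518) plane [-0.00050698 -0.00047833  0.13459761]
side lid ((621.6911010742188, -178.39878845214844), (189.441650390625, 191.5766143798828), 3.4160587787628174) plane [-7.14169073e-05 -9.61854124e-05  1.34205181e-01]
port by old px [ 0.668581   -0.17332659  0.143     ]
812 ((667.2486572265625, -175.6909942626953), (26.28445053100586, 26.92333984375), 3.595555543899536)
hole px 378.1906158357771 344.09384164222877 682 [ 0.78002584 -0.35899626  0.143     ]
```

View pics/port.png

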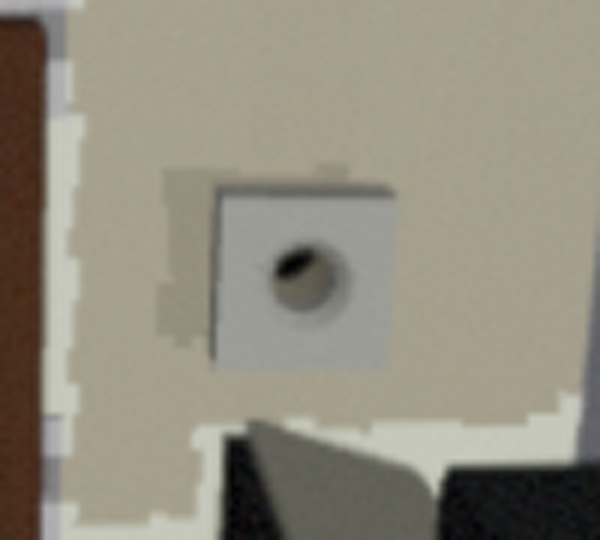

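The port hole is at crop (307,278) and the lid sits flush (top at 134.5 mm, tilt under 0.001). That puts the port at about (668, −175.6). Next, hover over the probe.

```bash
python3 -m handwheel '[-10,14,0,0,0.45,-20,28,0,0,0.45,-22,31,0,0,0.45,-22,31,0,0,0.45,-22,31,0,0,0.45,-22,31,0,0,0.45,-22,31,0,0,0.45,-20,28,0,0,0.45]'
python3 -m handwheel '[-18,25,0,0,0.45,-12,17,0,0,0.45,-5,7,0,0,0.45,0,0,0,0,0.45,0,0,0,0,0.45]'
python3 - <<'E'
from lid import *
s=robot.observe();print(s['tool_pos'],s['tool_rot'])
c=eyes.calibration('wrist');p,d=eyes.read_camera('wrist');cv2.imwrite('pics/w5.png',p)
W=wcloud(d,c);X,Y,Z=W.transpose(2,0,1);h=cv2.cvtColor(p,cv2.COLOR_BGR2HSV)
near=(abs(X-.427)<.07)&(abs(Y-.097)<.08)&(d>0)
m=near&(abs(Z-.085)<.004);q=W[m];print('block',m.sum(),cv2.minAreaRect((q[:,:2]*1000).astype(np.float32)))
m=near&(Z>.125)&(Z<.14);n,l,st,ce=cv2.connectedComponentsWithStats(m.astype(np.uint8))
for k in range(1,n):
    if st[k,4]>15: q=W[l==k];print('top',ce[k],st[k,4],np.round(q.mean(0),4),cv2.minAreaRect((q[:,:2]*1000).astype(np.float32)),p[l==k].mean(0).round())
E
```

```text
time: 25.9
tool_pos: [0.4604, 0.0494, 0.2449]
tool_rot: [-3.14, -0.0, 1.631]
contact_force: [0.5, 0.1, -0.3]
opening: 0.0414
grip_force: 0.0
time: 26.4
tool_pos: [0.4275, 0.0967, 0.2455]
tool_rot: [3.142, 0.0, 1.631]
contact_force: [0.4, 0.2, 0.5]
opening: 0.0415
grip_force: 0.0
[0.42751316 0.09668151 0.2455259 ] [3.14157829e+00 3.66244620e-04 1.63073234e+00]
block 3207 ((403.0181579589844, 97.02592468261719), (89.8399887084961, 104.28577423095703), 1.1537725925445557)
top [185.09322034 144.11016949] 118 [0.3599 0.1352 0.1299] ((360.3800964355469, 135.06552124023438), (6.7275238037109375, 16.20914077758789), 0.5900910496711731) [ 48.  52. 188.]
top [257.40178571 148.79464286] 112 [0.4251 0.1344 0.1318] ((425.2411804199219, 133.57290649414062), (9.868231773376465, 9.695258140563965), 3.6569743156433105) [129.  72.  38.]
top [255.79885057 188.51436782] 348 [0.4258 0.0989 0.1344] ((425.5308837890625, 98.00122833251953), (17.330947875976562, 17.619991302490234), 1.9536898136138916) [ 47. 156. 175.]
top [254.39622642 224.25471698] 106 [0.4266 0.0631 0.1314] ((426.29937744140625, 62.49665451049805), (9.445362091064453, 8.80441951751709), 44.66431427001953) [ 82. 116. 136.]
```

View pics/w5.png

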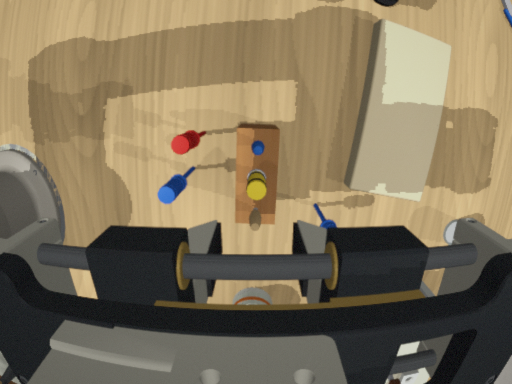

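The wrist view shows the yellow probe at (256,186) between the two file handles at (258,148) and (254,222). The red and blue look-alikes are off to the sides, outside the finger span. I'm descending and gripping.

```bash
python3 -m handwheel '[-1,1,-15,-0.04,0.45,0,0,-30,0,0.45,0,0,-30,0,0.45,0,0,-25,0,0.45,0,0,-18,0,0.45,0,0,-10,0,0.45,0,0,-5,0,0.45,0,0,0,0,0.45]'
python3 -m handwheel '[0,0,0,0,0.3,0,0,0,0,0.2,0,0,0,0,0,0,0,0,0,0,0,0,0,0,0,0,0,0,0,0]' 30
```

```text
time: 27.25
tool_pos: [0.4263, 0.0978, 0.1126]
tool_rot: [-3.141, 0.0, 1.59]
contact_force: [0.1, -0.8, -0.3]
opening: 0.0412
grip_force: 0.0
time: 27.85
tool_pos: [0.4263, 0.0982, 0.1132]
tool_rot: [3.141, -0.0, 1.591]
contact_force: [-0.7, -0.0, 5.5]
opening: 0.0172
grip_force: 30.0
```

```bash
python3 -m handwheel '[0,0,3,0,0,0,0,8,0,0,0,0,15,0,0,0,0,20,0,0,0,0,25,0,0,0,0,25,0,0,0,0,25,0,0,0,0,25,0,0]'
python3 -m handwheel '[0,0,25,0,0,0,0,15,0,0,0,0,4,0,0,0,0,0,0,0,0,0,0,0,0]'
python3 - <<'E'
from h import *
t=robot.observe();print(t['tool_pos'])
for n in('scene','side'):
    p,d,c=grab(n);W=cloud(d,c);h=cv2.cvtColor(p,cv2.COLOR_BGR2HSV)
    X,Y,Z=W.transpose(2,0,1);m=(np.hypot(X-.4265,Y-.098)<.03)&(Z>.16)&(Z<.262);q=W[m];
    for a,b in((.16,.2),(.2,.23),(.23,.262),(.262,.275)):
        k=q[(q[:,2]>a)&(q[:,2]<b)];print(n,a,len(k),np.round(np.median(k,0),4) if len(k) else '')
E
```

```text
time: 28.65
tool_pos: [0.4256, 0.0982, 0.2602]
tool_rot: [3.142, -0.0, 1.591]
contact_force: [1.1, 0.0, -0.7]
opening: 0.0174
grip_force: 30.0
time: 29.15
tool_pos: [0.4255, 0.0981, 0.3019]
tool_rot: [-3.14, 0.0, 1.591]
contact_force: [-0.0, -0.9, -0.9]
opening: 0.0174
grip_force: 30.0
[0.42551825 0.09813455 0.30186446]
scene 0.16 3 [0.4267 0.1009 0.1969]
scene 0.2 14 [0.4285 0.0978 0.214 ]
scene 0.23 14 [0.4277 0.096  0.2495]
scene 0.262 0 
side 0.16 5 [0.4252 0.0983 0.1981]
side 0.2 35 [0.4241 0.0983 0.2159]
side 0.23 39 [0.4241 0.0983 0.248 ]
side 0.262 0
```

```bash
python3 -m handwheel '[8,-9,0,-0.1,0,16,-18,0,-0.13,0,24,-27,0,-0.13,0,26,-29,0,-0.13,0,26,-30,0,-0.13,0,26,-30,0,-0.13,0,26,-30,0,-0.13,0,26,-29,0,-0.13,0]'
python3 -m handwheel '[24,-27,0,-0.13,0,20,-22,0,-0.13,0,13,-14,0,-0.13,0,8,-9,0,-0.13,0,0,0,0,0,0,0,0,0,0,0,0,0,0,0,0]'
python3 - <<'E'
from h import *
t=robot.observe();print(t['tool_pos'],t['tool_rot'])
for n in('scene','side'):
    p,d,c=grab(n);W=cloud(d,c)
    X,Y,Z=W.transpose(2,0,1);m=(np.hypot(X-.668,Y+.1756)<.03)&(Z>.18)&(Z<.262);q=W[m]
    for a,b in((.18,.205),(.205,.235),(.235,.262)):
        k=q[(q[:,2]>a)&(q[:,2]<b)];print(n,a,len(k),np.round(np.median(k,0),4) if len(k) else '')
    m=(Z>.1405)&(Z<.147)&(np.hypot(X-.668,Y+.1756)<.02);print('port',m.sum(),cv2.minAreaRect((W[m][:,:2]*1000).astype(np.float32)))
E
```

```text
time: 30.05
tool_pos: [0.6047, -0.1052, 0.3016]
tool_rot: [-3.14, 0.001, 0.575]
contact_force: [0.7, 0.4, 0.0]
opening: 0.0171
grip_force: 30.0
time: 30.75
tool_pos: [0.6686, -0.1751, 0.3026]
tool_rot: [-3.141, 0.001, 0.064]
contact_force: [-0.8, -0.2, -1.2]
opening: 0.0174
grip_force: 30.0
[ 0.66864042 -0.17507444  0.30260168] [-3.14122575e+00  6.30984804e-04  6.39030187e-02]
scene 0.18 8 [ 0.6696 -0.1756  0.2006]
scene 0.205 21 [ 0.6687 -0.1755  0.2161]
scene 0.235 16 [ 0.6703 -0.1752  0.2476]
port 58 ((669.236572265625, -176.4110565185547), (28.205883026123047, 28.208871841430664), 2.2866344451904297)
side 0.18 6 [ 0.6655 -0.1742  0.201 ]
side 0.205 20 [ 0.6659 -0.1736  0.2203]
side 0.235 18 [ 0.6659 -0.1735  0.2483]
port 52 ((667.2316284179688, -174.95228576660156), (26.475305557250977, 28.65276336669922), 4.419517993927002)
```

```bash
python3 -m handwheel '[0,-0.5,-10,0,0,0,0,-15,0,0,0,0,-12,0,0,0,0,-6,0,0,0,0,-3,0,0,0,0,-3,0,0,0,0,-3,0,0,0,0,-3,0,0]'
python3 -m handwheel '[0,0,-3,0,0,0,0,-3,0,0,0,0,-3,0,0,0,0,0,0,0]'
```

```text
time: 31.65
tool_pos: [0.6692, -0.1764, 0.248]
tool_rot: [3.141, -0.001, 0.061]
contact_force: [-0.3, 0.1, -0.3]
opening: 0.0176
grip_force: 30.0
time: 32.05
tool_pos: [0.6688, -0.1763, 0.2381]
tool_rot: [-3.141, 0.001, 0.061]
contact_force: [-1.2, 0.1, -1.0]
opening: 0.0173
grip_force: 30.0
```

```bash
python3 -m handwheel '[0,0,-6,0,0,0,0,-8,0,0,0,0,-8,0,0,0,0,-8,0,0,0,0,-8,0,0,0,0,-8,0,0,0,0,-6,0,0,0,0,-4,0,0]'
python3 -m handwheel '[0,0,-3,0,0,0,0,-3,0,0,0,0,-2,0,0,0,0,-1,0,0,0,0,0,0,0]'
```

```text
time: 32.85
tool_pos: [0.6689, -0.1763, 0.1819]
tool_rot: [-3.141, 0.001, 0.061]
contact_force: [-0.2, 0.1, -0.8]
opening: 0.0172
grip_force: 30.0
time: 33.35
tool_pos: [0.669, -0.1763, 0.1737]
tool_rot: [3.142, 0.0, 0.061]
contact_force: [0.5, 0.1, -0.7]
opening: 0.0175
grip_force: 30.0
```

```bash
python3 -m handwheel '[0,0,-1,0,0,0,0,-1,0,0,0,0,-1,0,0,0,0,0,0,0]'
python3 -m handwheel '[0,0,-1,0,0,0,0,0,0,0]'
```

```text
time: 33.75
tool_pos: [0.6691, -0.1763, 0.1712]
tool_rot: [3.141, -0.0, 0.061]
contact_force: [-1.1, 1.3, 2.4]
opening: 0.0171
grip_force: 30.0
time: 33.95
tool_pos: [0.6691, -0.1764, 0.1712]
tool_rot: [3.141, -0.001, 0.061]
contact_force: [-2.6, 1.2, 6.8]
opening: 0.0175
grip_force: 30.0
```

The collar is seated (z stopped at 171.2 with 6.8 N). Releasing and retreating straight up.

```bash
python3 -m handwheel '[0,0,0,0,0.25,0,0,0,0,0.35,0,0,0,0,0.4,0,0,0,0,0.4,0,0,10,0,0.4,0,0,20,0,0.4,0,0,30,0,0.4,0,0,35,0,0.4]'
python3 -m handwheel '[0,0,30,0,0.4,0,0,20,0,0.4,-10,0,0,0,0.4,-30,0,0,0,0.4,-40,0,0,0,0.4,-40,0,0,0,0.4,-15,0,0,0,0.4,0,0,0,0,0.4]'
python3 - <<'E'
from h import *
t=[]
for n in('scene','side'):
    p,d,c=grab(n);W=cloud(d,c);X,Y,Z=W.transpose(2,0,1)
    m=(abs(Z-.135)<.004)&(abs(X-.622)<.11)&(abs(Y+.177)<.11);print(n,'lid',cv2.minAreaRect((W[m][:,:2]*1000).astype(np.float32)),np.median(Z[m]))
    h=cv2.cvtColor(p,cv2.COLOR_BGR2HSV);m=(abs(h[...,0].astype(int)-27)<7)&(h[...,1]>150)&(abs(X-.668)<.03)&(abs(Y+.176)<.03)&(Z>.145)
    q=W[m];print('probe',len(q),q[q[:,2]>.185].mean(0),q[q[:,2]<.18].mean(0),'top',np.percentile(q[:,2],95))
    y,x=(225,235) if n=='scene' else (150,272)
    t.append(cv2.resize(p[y-60:y+60,x-65:x+65],(400,370),interpolation=cv2.INTER_CUBIC))
cv2.imwrite('pics/end.png',np.hstack(t))
E
```

```text
time: 34.75
tool_pos: [0.6686, -0.1762, 0.2654]
tool_rot: [-3.141, 0.002, 0.061]
contact_force: [0.9, -0.0, 0.4]
opening: 0.0367
grip_force: 0.0
time: 35.55
tool_pos: [0.5326, -0.1764, 0.3166]
tool_rot: [3.14, -0.002, 0.06]
contact_force: [0.3, 0.9, 0.6]
opening: 0.0368
grip_force: 0.0
scene lid ((623.7288208007812, -178.9234619140625), (191.96514892578125, 191.19491577148438), 3.5197765827178955) 0.13449659110281897
probe 21 [ 0.671815   -0.17856872  0.19115636] [ 0.67568383 -0.17950689  0.16998073] top 0.19227073881082712
side lid ((621.4960327148438, -178.75289916992188), (189.4495391845703, 191.17581176757812), 3.360611915588379) 0.13422062067852736
probe 39 [ 0.66544303 -0.17336412  0.19103756] [ 0.66259977 -0.17061696  0.16868571] top 0.19191096842270974
```

View pics/end.png

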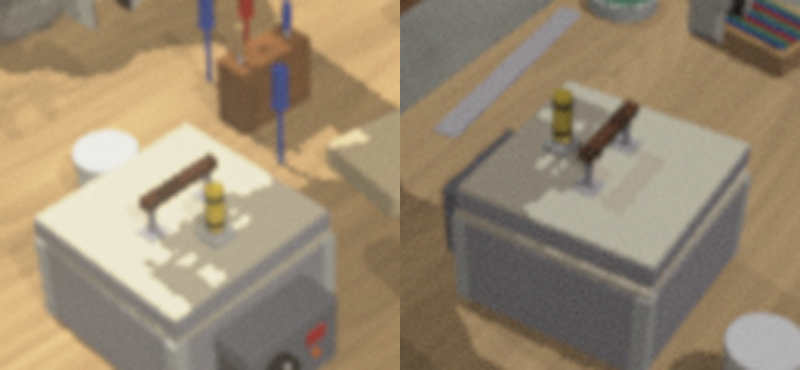

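The lid is flush and the probe stands upright in the port at (215,208) and (562,118), with its top at 192 mm as expected for a seated collar. The gripper is clear.

```bash
python3 -c "
from cell import robot
print(robot.hand_in())"
```

```text
the job is handed in; nothing more can be done
None
```

I handed the job in at about 36 s: the flask stands in the chamber, the lid is back on flush, and the yellow probe is fully seated in the port; no verdict came back, and I didn't re-measure the bystanders at the end, though nothing the arm did came near them.

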